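Clear the lane, load the tip rack and start the station

ROBOT

A 6-joint arm with a two-finger parallel gripper is mounted at the origin on the work surface. World frame = base frame: x ahead of the robot, y to its left, z up, the work surface at z = 0. Lengths are in m, angles in rad, forces in N, time in s.
With the tool pointing down it reaches from about 0.35 to 0.975 m from the base axis. Payload 17.4 kg.
Tool frame: the origin (TCP) lies at the very end of the fingers, on their centre line; the grasp point (between the pads) lies 19 mm behind it; z points along the fingers, y is the line along which they close (so a half turn about z gives the same grasp; the last joint's range is limited). The gripper opens to 85 mm and grips with 20 to 120 N. Pads are 22 mm wide; open, the fingers measure 114 mm over their backs; the gripper's body (76 mm by 85 mm) begins 54 mm behind the grasp point. The pads swing forward as they close: fully open they stand 13 mm farther back than shut.
Start: joints at [-1.381, 0.116, 1.442, -0, 1.584, -0.038], TCP at [0.152, -0.658, 0.231] pointing down, gripper open.
Joint ranges: [-2.83, 2.83], [-0.83, 2.19], [0.07, 2.5], [-1.14, 4.28], [0.01, 3], [-2.97, 2.97]. Speed limits (rad/s): [1.89, 1.89, 2.22, 3.14, 3.14, 3.14].

INTERFACE

Orientations are given as a unit quaternion [w, x, y, z].
In Python, from plant import r, eyes gives the robot as it stands. The module is installed in compiled form; this text tells all that it offers.
- The arm moves only by the tool play_rows, never from a script. Its argument "motion" is a list of rows, each an object of numbers: "tx", "ty", "tz": the shift along the tool's x, y, z scaled (see below); "wx", "wy", "wz": the turn, a rotation vector about the tool's x, y, z scaled (see below); "claw": the opening, from -1 (shut) to 1 (fully open). In form: [{"tx": .., "ty": .., "tz": .., "wx": .., "wy": .., "wz": .., "claw": ..}, ...]. A call has 1 to 8 rows; each row is the pose to reach, as a shift and turn from the pose commanded when the call began, along the tool's axes at that moment, turning the shorter way round; what a row does not reach only later rows make up. The controller multiplies each number of a shift by 500 mm and each number of a turn by pi rad. A row lasts 1/10 s, in which the tool goes at most 50 mm and 8.59 degrees, less where a joint would pass 70% of its speed; a pose out of reach is approached as far as the arm can. A call with a number of a shift or a turn outside -1 to 1 is refused whole. A call with a gripper value outside its range is refused whole. The fingers move at their own pace and stop on an object; the grip force is fixed at half the most. Time passes only in rows, so rows that repeat a pose let the fingers close. It gives the time, the measured TCP pose, the force, the opening and the grip force at its end, in the units of the state.
- r.read_state(): the state, without advancing time (a new reading comes with each control period).
- eyes.capture(name): name is "scene" or "top" or "wrist"; returns the picture (480x640x3 uint8, red, green, blue); there is no depth.
- eyes.camera_info(name): a dict with "K" (3x3 intrinsics, pixels), "k1" (the pictures are not rectified: a ray, as slopes to the right and down, at radius r is drawn at 1 + k1 r^2 times it, then the intrinsics apply), "origin" and "rotation" of the camera in the world; the wrist camera has in their place "mount" (4x4, takes a point from camera to tool coordinates, whose origin is the TCP and whose axes are the flange's). Camera axes: x right, y down, z forward; pixel columns grow to the right and rows downward; lengths in m; the calibration is good to about 2 mm. A picture is of the moment at which its call begins: read the wrist's pose just before it. camera_info takes no time and is no camera call.
- r.finish_job(): hands the job in; it is judged then, once.
The state is a dict: "t": time; "joint_pos": joint angles; "joint_vel": joint speeds; "tau": joint torques, N m; "ee_pos": TCP position; "tool_rot": TCP orientation; "contact_force": force on the tool from outside, world axes, zero at the start; "ft_torque": the same for the moment, N m; "gripper_width": opening from 0.0 (shut) to 1.0 (fully open); "grip_force": force on a finger pad.
Only numpy, scipy, OpenCV 4.12 (cv2) and the standard library are available. Lean on these libraries where they do the work, as an engineer would, in place of code of your own. Each camera call takes 0.05 s, during which the arm holds its last target. There are 200 camera calls.

TASK

A glass jar with a red lid has been left standing in the loading lane of the bench station: take it out and set it down gently, upright and wholly on the round blue mat. Then slide the blue tip rack along the lane until it is fully home against the control box, swing the yellow gate arm fully shut behind it, and last of all press the green start button all the way down and let it go. Do not knock the jar over, keep the rack flat in its lane, and leave the yellow tube rack, the amber bottle and the timer where they are.

Things in the scene. Friction and masses are not known exactly. Their poses are not given: they have to be found in the camera images.
- station: Fixed rack loading station, its lane along its y. Origin on the bench under the lane's middle line. Lane floor: top z=12 mm, y=-170 to +190 mm, open at the +y end. Two aluminium rails along y, 87 mm apart inside, 8 mm thick, tops z=32 mm. White control box at the -y end (y=-255 to -170 mm, x=+-60 mm, top z=70 mm): its face at y=-170 mm is the lane's end stop
- rack_home (a point): Point on the lane floor (station frame x=0, y=-115, z=12 mm) where the tip rack's origin lies when it is home; axes parallel to the station's; the rack slides home towards -y
- tip_rack: Loose blue pipette tip rack full of clear tips, about 0.25 kg, 82 mm across the lane (x), 110 mm along it (y), 50 mm high plus 5 mm of tip ends; too wide to grasp. Origin at the centre of its underside, axes near parallel to the station's at the start. It starts in the lane near the open end, 2.5 mm play to each rail
- jar: Loose upright glass jar with red lid, about 0.2 kg, 52 mm diameter, 85 mm high, origin at the centre of its underside. It starts in the lane between the tip rack and the control box
- mat: Fixed round blue mat with black rim, 120 mm diameter, 4 mm thick, on the bench to the left or the right of the station; origin at the centre of its underside
- gate (a joint): Angle (rad) of the yellow gate arm about a vertical pivot, growing counter-clockwise from above: 0 = wide open (arm points to the station's +y, turned 0.45 rad outward to +x), 2.02 = fully shut (points to the station's -x, across the lane, 4 mm behind a rack that is home). Stiff: stays where left. It cannot shut while the rack is not home
- gate_pivot (a point): Point on the gate's pivot axis, at mid height of the arm (station frame x=67, y=-50, z=48 mm), beside the lane
- gate_post (a point): Upright yellow post on the gate arm, 12 mm in diameter, top at z=96 mm; this point lies on its axis at z=90 mm, 102 mm from the pivot axis. The arm is a bar 12 mm thick, 16 mm high (z=40 to 56 mm), reaching 118 mm from the pivot axis. The point's y axis points along the arm away from the pivot
- start (a joint): Travel of the green start button (m): 0 = up, 0.006 = fully pressed; springs back; 5 N presses it fully
- start_top (a point): Centre of the top of the green button, 28 mm in diameter, on top of the control box; pressed straight down
- tube_rack: Bystander: loose yellow tube rack, 70 x 105 x 55 mm, origin at the centre of its underside. On the side of the station where the mat is not
- amber_bottle: Bystander: loose amber bottle, 60 mm diameter, 120 mm high, origin at the centre of its underside, beyond the station
- timer: Bystander: loose white bench timer, 35 x 70 x 60 mm, origin at the centre of its underside, beyond the station
Not all that is in view belongs to the job. What is shaped like the tip_rack but purple is not meant.

How it is judged:
By the outcome, as a careful person would: the job done as asked, in the order asked, and still so for the second after the job is handed in, with the robot touching nothing.
It also fails if it takes over 72 s, if anything falls off the work surface, if the arm or the gripper's body presses on something with over 40 N, if the wrist force passes 120 N, or if a joint passes its speed limit or range.

## Working session

There is one attempt and no reset: what is moved stays moved. The work goes in short steps, Python scripts to look and compute and a tool call to move; the robot and the scene stay as the last step left them, time stands still between calls to the robot, and variables do not carry over. Pictures are saved under pics/ and viewed, at most 10 in all, crops included, and the job is handed in when it is done.

Besides the shell and the picture viewer there is one more tool, called after ">>>" as name(argument=value, ...), one argument or row to a line, values as JSON. play_rows: Moves the arm, as the interface text tells. Shifts and turns lie within -1 to 1; 1 stands for 500 mm of shift or pi rad of turn. Its arguments: {"type":"object","properties":{"motion":{"type":"array"}},"required":["motion"]}

```bash
mkdir -p pics; python3 - <<'E'
from plant import r,eyes
import cv2,numpy as np
for n in("scene","top"):
    im=eyes.capture(n); cv2.imwrite(f"pics/{n}0.png",im[:,:,::-1]); print(n,eyes.camera_info(n))
print(eyes.camera_info("wrist")); print(r.read_state())
E
```

```text
scene {'K': array([[446.50051641,   0.        , 322.48415068],
       [  0.        , 446.50051641, 238.79264045],
       [  0.        ,   0.        ,   1.        ]]), 'k1': -0.006569254666786144, 'origin': array([ 0.95756023, -0.64563571,  1.02939642]), 'rotation': array([-0.30493186,  0.92278855,  0.22121792, -0.0808732 ])}
top {'K': array([[525.75477517,   0.        , 324.06895118],
       [  0.        , 525.75477517, 240.94679537],
       [  0.        ,   0.        ,   1.        ]]), 'k1': -0.12247182652869004, 'origin': array([ 0.46318943, -0.00828256,  1.35568069]), 'rotation': array([ 0.03877204, -0.70319535,  0.70896928, -0.03708888])}
{'K': array([[422.13786704,   0.        , 313.31247516],
       [  0.        , 422.13786704, 237.80595587],
       [  0.        ,   0.        ,   1.        ]]), 'k1': -0.053859953618665767, 'mount': array([[-8.04985426e-04, -9.64824050e-01, -2.62895233e-01,
         6.62527530e-02],
       [ 9.99998526e-01, -1.17540985e-03,  1.25175133e-03,
        -3.06125601e-04],
       [-1.51672943e-03, -2.62893838e-01,  9.64823574e-01,
        -1.42579120e-01],
       [ 0.00000000e+00,  0.00000000e+00,  0.00000000e+00,
         1.00000000e+00]])}
{'t': 0.1, 'joint_pos': array([-1.38081140e+00,  1.16436504e-01,  1.44217643e+00,  1.81866102e-05,
        1.58402835e+00, -3.77703206e-02]), 'joint_vel': array([ 8.00063327e-04, -1.59528800e-03, -1.73928051e-03,  1.56486342e-03,
        3.45005080e-05, -3.84661616e-04]), 'tau': array([ 2.26945158e-03, -7.33665061e+01, -6.33784604e+01, -1.14238417e-04,
        5.24101371e-03, -6.36585150e-05]), 'ee_pos': array([ 0.15239278, -0.65739689,  0.23065071]), 'tool_rot': array([-5.23488441e-04,  9.93522798e-01,  1.13631751e-01, -3.07994277e-05]), 'contact_force': array([ 0.15622409,  0.50765332, -0.02971171]), 'ft_torque': array([-0.00264756, -0.00354949,  0.00390695]), 'grip_force': 0.0, 'gripper_width': 1.004389859004254}
```

View pics/top0.png

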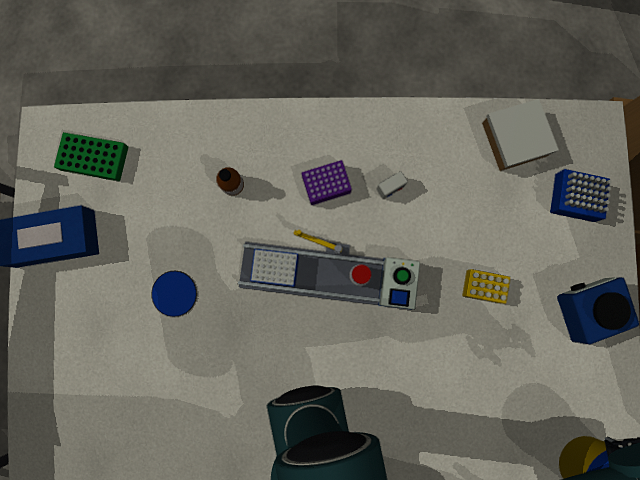

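View pics/scene0.png

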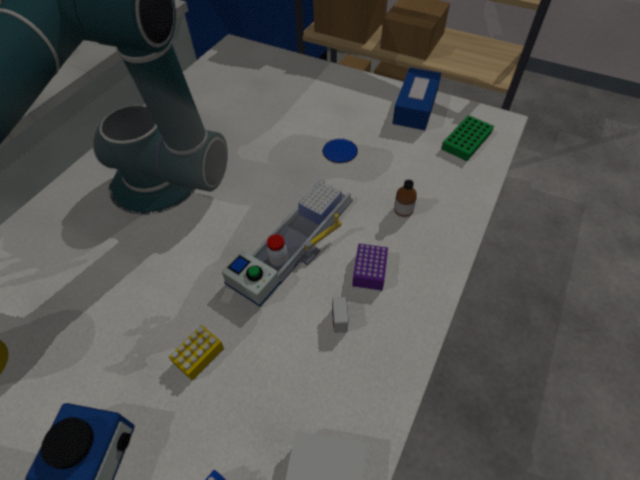

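Candidates: 
- **Tip rack:** the rack in the lane (274,267), the purple one (327,182, a decoy) and the blue one with grey tips (580,195, not in the lane). I choose the lane one.
- **Jar:** red lid at (361,274), the only one.
- **Mat:** blue disc at (174,293).
- **Button:** green at (402,275).

Next is a close crop to check these.

```bash
cat > h.py <<'E'
import numpy as np,cv2
from scipy.spatial.transform import Rotation as R
from plant import r,eyes
def rot(q): return R.from_quat(np.roll(q,-1)).as_matrix()
def cam(n):
    c=eyes.camera_info(n)
    if n=="wrist":
        s=r.read_state(); M=rot(s["tool_rot"]); m=c["mount"]
        return c,M@m[:3,:3],np.array(s["ee_pos"])+M@m[:3,3]
    return c,rot(c["rotation"]),c["origin"]
def px2w(n,uv,z,C=None):
    c,M,o=C or cam(n)
    p=cv2.undistortPoints(np.array([[uv]],float),c["K"],np.array([c["k1"],0,0,0]))[0,0]
    d=M@np.array([p[0],p[1],1]); return o+d*(z-o[2])/d[2]
def w2px(n,X,C=None):
    c,M,o=C or cam(n); v=M.T@(np.array(X)-o)
    a,b=v[:2]/v[2]; k=1+c["k1"]*(a*a+b*b); return (c["K"]@[a*k,b*k,1])[:2]
E
python3 - <<'E'
from h import *
im=cv2.imread("pics/top0.png")[215:325,230:430]
cv2.imwrite("pics/crop0.png",cv2.resize(im,None,fx=4,fy=4,interpolation=cv2.INTER_CUBIC))
f=cv2.imread("pics/top0.png").astype(int); b,g,rr=f[...,0],f[...,1],f[...,2]
def cen(m,box):
    x0,y0,x1,y1=box; ys,xs=np.nonzero(m[y0:y1,x0:x1]); return xs.mean()+x0,ys.mean()+y0,len(xs),np.ptp(xs),np.ptp(ys)
a=cen((b>80)&(rr<60),(140,260,210,330)); print("mat",a,px2w("top",a[:2],.004))
a=cen((rr>120)&(g<60),(340,255,380,295)); print("jar",a,px2w("top",a[:2],.085))
a=cen((g>60)&(rr<40)&(g>b+15),(385,255,420,290)); print("btn",a,px2w("top",a[:2],.078))
E
```

```text
mat (np.float64(173.3440712816998), np.float64(293.1850582590816), 1459, np.int64(42), np.int64(42)) [0.47601567 0.38582405 0.004     ]<stdin>:6: RuntimeWarning: Mean of empty slice.
  ret = ret.dtype.type(ret / rcount)
Traceback (most recent call last):
ValueError: zero-size array to reduction operation maximum which has no identity
```

View pics/crop0.png

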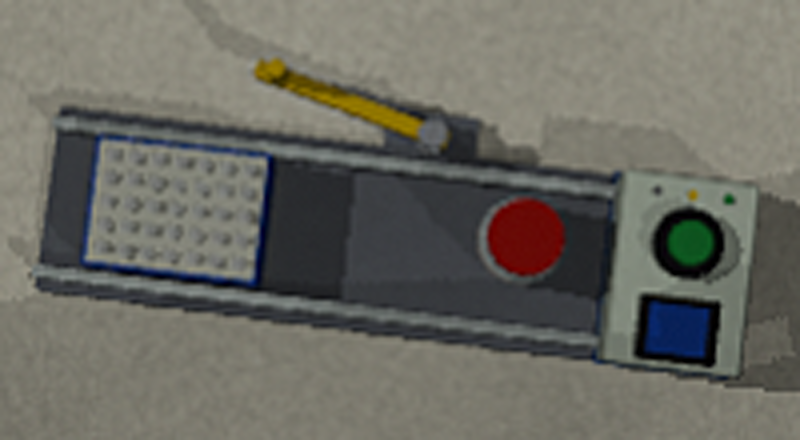

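The crop confirms the choice: blue-rimmed rack with clear tips around crop (180,210), jar lid at (525,237), button at (690,242), gate post at (270,70), pivot at (433,132). Next I fit the station pose.

```bash
python3 - <<'E'
from h import *
C=cam("top")
f=lambda u,v,z: px2w("top",(230+(u+.5)/4-.5,215+(v+.5)/4-.5),z,C)
P=[((617,172,.07),(60,-170)),((756,184,.07),(60,-255)),((742,376,.07),(-60,-255)),((600,360,.07),(-60,-170)),((57,121,.032),(47.5,190)),((38,273,.032),(-47.5,190))]
W=np.array([f(*a)[:2] for a,_ in P]); S=np.array([b for _,b in P])/1e3
wc,sc=W.mean(0),S.mean(0); A=W-wc; B=S-sc
th=np.arctan2((B[:,0]*A[:,1]-B[:,1]*A[:,0]).sum(),(B*A).sum())
M=np.array([[np.cos(th),-np.sin(th)],[np.sin(th),np.cos(th)]]); t=wc-M@sc
print("station",t,th,np.degrees(th)); print("res mm",((W-(S@M.T+t))*1e3).round(1).tolist())
inv=lambda p:(M.T@(np.array(p[:2])-t)*1e3).round(1)
for n,a in dict(jar=(525,237,.085),btn=(690,242,.077),post=(270,70,.096),piv=(433,132,.06)).items():
    w=f(*a); print(n,w.round(4),"st",inv(w))
for a in [(97,138),(272,155),(260,284),(84,263)]:
    w=f(*a,.05); print("rack",w.round(4),inv(w))
print("mat st",inv((.476,.3858)))
np.savez("st.npz",t=t,th=th)
E
```

```text
station [0.52472813 0.01950386] -0.12924846115458538 -7.40539133271831
res mm [[-3.0, 4.6], [-0.2, 3.2], [1.5, -0.9], [1.4, 1.6], [1.2, -3.8], [-0.8, -4.7]]
jar [ 0.5193 -0.0941  0.085 ] st [   9.3 -113.4]
btn [ 0.5157 -0.1953  0.077 ] st [  18.7 -214.1]
post [0.6209 0.0591 0.096 ] st [90.3 51.6]
piv [ 0.5859 -0.0398  0.06  ] st [ 68.3 -50.9]
rack [0.5848 0.1699 0.05  ] [ 40.2 156.9]
rack [0.5733 0.0604 0.05  ] [42.9 46.8]
rack [0.4931 0.0681 0.05  ] [-37.6  44.2]
rack [0.5068 0.1777 0.05  ] [-38.2 154.5]
mat st [-95.5 357. ]
```

```bash
cat >> h.py <<'E'
def plan(targets,ee=None,q=None):
    """targets: list of (x,y,z,yaw of tool x) tool-down; prints scaled numbers from current pose"""
    s=r.read_state(); M=rot(s["tool_rot"]) if q is None else q; p=np.array(s["ee_pos"] if ee is None else ee)
    for x,y,z,a in targets:
        T=np.array([[np.cos(a),np.sin(a),0],[np.sin(a),-np.cos(a),0],[0,0,-1.]])
        print("t",(M.T@(np.array([x,y,z])-p)/.5).round(4),"w",(R.from_matrix(M.T@T).as_rotvec()/np.pi).round(4))
E
python3 - <<'E'
from h import *
plan([(.336,-.29,.3,.83),(.52,.08,.35,1.4416)])
E
```

```text
t [ 0.5236 -0.633  -0.138 ] w [-3.000e-04 -1.000e-04 -1.917e-01]
t [ 1.0492 -1.271  -0.2373] w [-3.000e-04 -2.000e-04 -3.864e-01]
```

>>> play_rows(
  motion=[
    {"tx": 0.52, "ty": -0.63, "tz": -0.14, "wx": 0, "wy": 0, "wz": -0.19, "claw": 1},
    {"tx": 0.52, "ty": -0.63, "tz": -0.14, "wx": 0, "wy": 0, "wz": -0.19, "claw": 1},
    {"tx": 0.52, "ty": -0.63, "tz": -0.14, "wx": 0, "wy": 0, "wz": -0.19, "claw": 1},
    {"tx": 0.52, "ty": -0.63, "tz": -0.14, "wx": 0, "wy": 0, "wz": -0.19, "claw": 1},
    {"tx": 0.52, "ty": -0.63, "tz": -0.14, "wx": 0, "wy": 0, "wz": -0.19, "claw": 1},
    {"tx": 0.52, "ty": -0.63, "tz": -0.14, "wx": 0, "wy": 0, "wz": -0.19, "claw": 1},
    {"tx": 0.52, "ty": -0.63, "tz": -0.14, "wx": 0, "wy": 0, "wz": -0.19, "claw": 1},
    {"tx": 0.52, "ty": -0.63, "tz": -0.14, "wx": 0, "wy": 0, "wz": -0.19, "claw": 1},
  ],
)

```text
t: 0.9
ee_pos: [0.3285, -0.3028, 0.2991]
tool_rot: [0.0, 0.916, 0.401, 0.0]
contact_force: [1.2, -0.5, 0.8]
gripper_width: 1.004
grip_force: 0.0
```

```bash
python3 - <<'E'
from h import *
print(r.read_state()["ee_pos"])
plan([(.52,.08,.35,1.4416)])
E
```

```text
[ 0.32846114 -0.302781    0.29905944]
t [ 0.8221 -0.2387 -0.1019] w [ 0.     -0.     -0.1965]
```

>>> play_rows(
  motion=[
    {"tx": 0.81, "ty": -0.23, "tz": -0.1, "wx": 0, "wy": 0, "wz": -0.196, "claw": 1},
    {"tx": 0.81, "ty": -0.23, "tz": -0.1, "wx": 0, "wy": 0, "wz": -0.196, "claw": 1},
    {"tx": 0.81, "ty": -0.23, "tz": -0.1, "wx": 0, "wy": 0, "wz": -0.196, "claw": 1},
    {"tx": 0.81, "ty": -0.23, "tz": -0.1, "wx": 0, "wy": 0, "wz": -0.196, "claw": 1},
    {"tx": 0.81, "ty": -0.23, "tz": -0.1, "wx": 0, "wy": 0, "wz": -0.196, "claw": 1},
    {"tx": 0.81, "ty": -0.23, "tz": -0.1, "wx": 0, "wy": 0, "wz": -0.196, "claw": 1},
    {"tx": 0.81, "ty": -0.23, "tz": -0.1, "wx": 0, "wy": 0, "wz": -0.196, "claw": 1},
    {"tx": 0.81, "ty": -0.23, "tz": -0.1, "wx": 0, "wy": 0, "wz": -0.196, "claw": 1},
  ],
)

```text
t: 1.7
ee_pos: [0.5083, 0.0518, 0.3462]
tool_rot: [0.0, 0.752, 0.66, 0.0]
contact_force: [0.7, -1.1, 0.1]
gripper_width: 0.998
grip_force: 0.0
```

>>> play_rows(
  motion=[
    {"tx": 0, "ty": 0, "tz": 0, "wx": 0, "wy": 0, "wz": 0, "claw": 1},
    {"tx": 0, "ty": 0, "tz": 0, "wx": 0, "wy": 0, "wz": 0, "claw": 1},
  ],
)

```text
t: 1.9
ee_pos: [0.508, 0.0504, 0.3454]
tool_rot: [-0.0, 0.751, 0.66, -0.001]
contact_force: [0.0, 0.1, 0.3]
gripper_width: 1.002
grip_force: 0.0
```

```bash
python3 - <<'E'
from h import *
C=cam("wrist"); im=eyes.capture("wrist")[:,:,::-1]; cv2.imwrite("pics/w1raw.png",im)
import pickle; pickle.dump(C,open("C1.pkl","wb")); print(r.read_state()["ee_pos"])
cv2.imwrite("pics/w1.png",cv2.resize(im,(800,600),interpolation=cv2.INTER_CUBIC))
E
```

```text
[0.50778533 0.04953356 0.34563687]
```

View pics/w1.png

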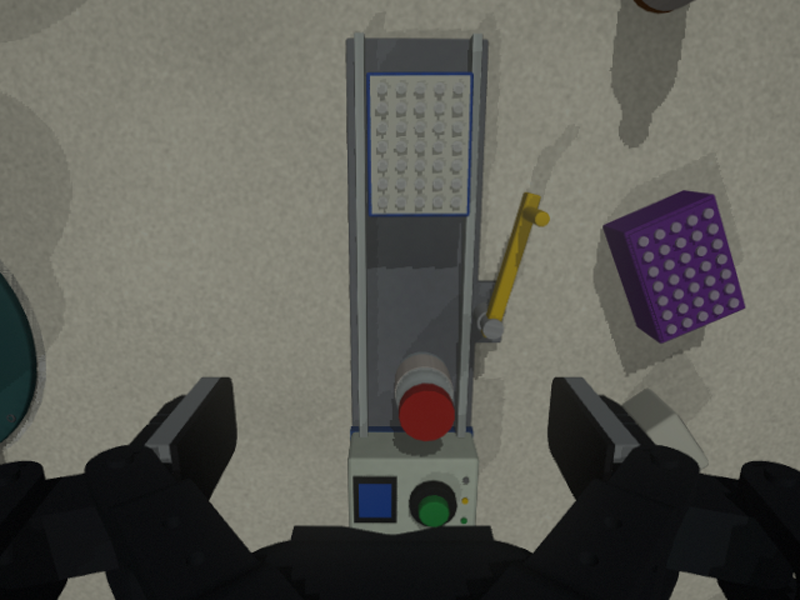

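Rack at (420,145), lid centre (427,412), button top (434,512), gate post top (541,218), pivot (492,328). The front edge of the box top runs (350,459)–(477,457).

```bash
python3 - <<'E'
from h import *
import pickle
C=pickle.load(open("C1.pkl","rb"))
f=lambda u,v,z: px2w("wrist",((u+.5)/1.25-.5,(v+.5)/1.25-.5),z,C)
P=[((477,457,.07),(60,-170)),((350,459,.07),(-60,-170)),((477.5,36,.032),(47.5,190)),((359,34,.032),(-47.5,190)),((462.5,433,.032),(47.5,-170)),((364,435,.032),(-47.5,-170)),((492,328,.06),(67,-50))]
W=np.array([f(*a)[:2] for a,_ in P]); S=np.array([b for _,b in P])/1e3
wc,sc=W.mean(0),S.mean(0); A=W-wc; B=S-sc
th=np.arctan2((B[:,0]*A[:,1]-B[:,1]*A[:,0]).sum(),(B*A).sum())
M=np.array([[np.cos(th),-np.sin(th)],[np.sin(th),np.cos(th)]]); t=wc-M@sc
print("station",t,th,np.degrees(th)); print("res mm",((W-(S@M.T+t))@M*1e3).round(1).tolist())
inv=lambda p:(M.T@(np.array(p[:2])-t)*1e3).round(1)
for n,a in dict(jar=(427,412,.085),btn=(434,512,.077),post=(541,218,.096)).items():
    w=f(*a); print(n,w.round(4),"st",inv(w))
for a in [(369,73),(473,73),(468.5,215),(370,213)]:
    w=f(*a,.05); print("rack",w.round(4),inv(w))
np.savez("st.npz",t=t,th=th)
s=M@[67e-3,-50e-3]+t; print("pivot",s)
E
```

```text
station [0.52403682 0.02000289] -0.13042566917328685 -7.472840383798862
res mm [[-3.2, 1.1], [2.3, -1.0], [0.4, -3.4], [0.7, -2.3], [0.9, 3.7], [0.5, 1.5], [-1.4, 0.4]]
jar [ 0.5185 -0.0963  0.085 ] st [   9.6 -116. ]
btn [ 0.5138 -0.2028  0.077 ] st [  18.8 -222.2]
post [0.6202 0.0565 0.096 ] st [90.6 48.7]
rack [0.5063 0.1793 0.05  ] [-38.3 155.7]
rack [0.5866 0.1691 0.05  ] [ 42.7 156. ]
rack [0.5726 0.0595 0.05  ] [43.  45.5]
rack [0.4921 0.0715 0.05  ] [-38.4  46.9]
pivot [ 0.58396495 -0.0382862 ]
```

```bash
python3 - <<'E'
from h import *
plan([(.519,-.0952,.17,1.4404),(.519,-.0952,.042,1.4404)])
E
```

```text
t [-0.284   0.0599  0.3513] w [-0.0002  0.0001  0.0002]
t [-0.284   0.0601  0.6073] w [-0.0002  0.0001  0.0002]
```

>>> play_rows(
  motion=[
    {"tx": -0.284, "ty": 0.06, "tz": 0.3, "wx": 0, "wy": 0, "wz": 0, "claw": 1},
    {"tx": -0.284, "ty": 0.06, "tz": 0.3, "wx": 0, "wy": 0, "wz": 0, "claw": 1},
    {"tx": -0.284, "ty": 0.06, "tz": 0.3, "wx": 0, "wy": 0, "wz": 0, "claw": 1},
    {"tx": -0.284, "ty": 0.06, "tz": 0.3, "wx": 0, "wy": 0, "wz": 0, "claw": 1},
    {"tx": -0.284, "ty": 0.06, "tz": 0.3, "wx": 0, "wy": 0, "wz": 0, "claw": 1},
    {"tx": -0.284, "ty": 0.06, "tz": 0.3, "wx": 0, "wy": 0, "wz": 0, "claw": 1},
    {"tx": -0.284, "ty": 0.06, "tz": 0.3, "wx": 0, "wy": 0, "wz": 0, "claw": 1},
  ],
)

```text
t: 2.65
ee_pos: [0.5193, -0.0953, 0.1976]
tool_rot: [0.001, 0.752, 0.659, 0.001]
contact_force: [-0.9, -0.6, 0.3]
gripper_width: 0.999
grip_force: 0.0
```

```bash
python3 - <<'E'
from h import *
print(r.read_state()["ee_pos"])
plan([(.519,-.0952,.042,1.4404)])
E
```

```text
[ 0.51929758 -0.09529629  0.19756818]
t [ 1.000e-04 -1.100e-03  3.111e-01] w [ 0.0005 -0.     -0.0003]
```

>>> play_rows(
  motion=[
    {"tx": 0, "ty": 0, "tz": 0.08, "wx": 0, "wy": 0, "wz": 0, "claw": 1},
    {"tx": 0, "ty": 0, "tz": 0.16, "wx": 0, "wy": 0, "wz": 0, "claw": 1},
    {"tx": 0, "ty": 0, "tz": 0.22, "wx": 0, "wy": 0, "wz": 0, "claw": 1},
    {"tx": 0, "ty": 0, "tz": 0.27, "wx": 0, "wy": 0, "wz": 0, "claw": 1},
    {"tx": 0, "ty": 0, "tz": 0.3, "wx": 0, "wy": 0, "wz": 0, "claw": 1},
    {"tx": 0, "ty": 0, "tz": 0.31, "wx": 0, "wy": 0, "wz": 0, "claw": 1},
    {"tx": 0, "ty": 0, "tz": 0.31, "wx": 0, "wy": 0, "wz": 0, "claw": 1},
  ],
)

```text
t: 3.35
ee_pos: [0.5197, -0.0949, 0.0419]
tool_rot: [0.0, 0.752, 0.66, 0.0]
contact_force: [0.0, 0.3, 0.5]
gripper_width: 1.001
grip_force: 0.0
```

>>> play_rows(
  motion=[
    {"tx": 0, "ty": 0, "tz": 0, "wx": 0, "wy": 0, "wz": 0, "claw": -1},
    {"tx": 0, "ty": 0, "tz": 0, "wx": 0, "wy": 0, "wz": 0, "claw": -1},
    {"tx": 0, "ty": 0, "tz": 0, "wx": 0, "wy": 0, "wz": 0, "claw": -1},
    {"tx": 0, "ty": 0, "tz": 0, "wx": 0, "wy": 0, "wz": 0, "claw": -1},
    {"tx": 0, "ty": 0, "tz": 0, "wx": 0, "wy": 0, "wz": 0, "claw": -1},
    {"tx": 0, "ty": 0, "tz": 0, "wx": 0, "wy": 0, "wz": 0, "claw": -1},
    {"tx": 0, "ty": 0, "tz": 0, "wx": 0, "wy": 0, "wz": 0, "claw": -1},
    {"tx": 0, "ty": 0, "tz": 0, "wx": 0, "wy": 0, "wz": 0, "claw": -1},
  ],
)

```text
t: 4.15
ee_pos: [0.5198, -0.0953, 0.0426]
tool_rot: [0.001, 0.752, 0.66, 0.0]
contact_force: [-3.2, 1.3, 10.5]
gripper_width: 0.587
grip_force: 62.5
```

```bash
python3 - <<'E'
from h import *
print(r.read_state()["ee_pos"])
plan([(.519,-.0952,.19,1.4404),(.476,.3858,.19,1.4404),(.476,.3858,.04,1.4404)])
E
```

```text
[ 0.5197917  -0.09531103  0.04260601]
t [-0.     -0.0011 -0.2948] w [ 0.0005  0.     -0.    ]
t [ 0.9426 -0.2115 -0.2953] w [ 0.0005  0.     -0.    ]
t [ 0.9427 -0.212   0.0047] w [ 0.0005  0.     -0.    ]
```

>>> play_rows(
  motion=[
    {"tx": 0, "ty": 0, "tz": -0.02, "wx": 0, "wy": 0, "wz": 0, "claw": -1},
    {"tx": 0, "ty": 0, "tz": -0.06, "wx": 0, "wy": 0, "wz": 0, "claw": -1},
    {"tx": 0, "ty": 0, "tz": -0.12, "wx": 0, "wy": 0, "wz": 0, "claw": -1},
    {"tx": 0, "ty": 0, "tz": -0.18, "wx": 0, "wy": 0, "wz": 0, "claw": -1},
    {"tx": 0.03, "ty": -0.007, "tz": -0.23, "wx": 0, "wy": 0, "wz": 0, "claw": -1},
    {"tx": 0.08, "ty": -0.018, "tz": -0.25, "wx": 0, "wy": 0, "wz": 0, "claw": -1},
    {"tx": 0.15, "ty": -0.034, "tz": -0.26, "wx": 0, "wy": 0, "wz": 0, "claw": -1},
    {"tx": 0.23, "ty": -0.052, "tz": -0.26, "wx": 0, "wy": 0, "wz": 0, "claw": -1},
  ],
)

```text
t: 4.95
ee_pos: [0.5084, 0.0229, 0.1729]
tool_rot: [0.001, 0.752, 0.659, 0.001]
contact_force: [1.5, 0.8, -1.7]
gripper_width: 0.583
grip_force: 62.9
```

>>> play_rows(
  motion=[
    {"tx": 0.09, "ty": -0.02, "tz": 0, "wx": 0, "wy": 0, "wz": 0, "claw": -1},
    {"tx": 0.18, "ty": -0.04, "tz": 0, "wx": 0, "wy": 0, "wz": 0, "claw": -1},
    {"tx": 0.27, "ty": -0.06, "tz": 0, "wx": 0, "wy": 0, "wz": 0, "claw": -1},
    {"tx": 0.36, "ty": -0.08, "tz": 0, "wx": 0, "wy": 0, "wz": 0, "claw": -1},
    {"tx": 0.45, "ty": -0.1, "tz": 0, "wx": 0, "wy": 0, "wz": 0, "claw": -1},
    {"tx": 0.53, "ty": -0.12, "tz": 0, "wx": 0, "wy": 0, "wz": 0, "claw": -1},
    {"tx": 0.6, "ty": -0.135, "tz": 0, "wx": 0, "wy": 0, "wz": 0, "claw": -1},
    {"tx": 0.65, "ty": -0.146, "tz": 0, "wx": 0, "wy": 0, "wz": 0, "claw": -1},
  ],
)

```text
t: 5.75
ee_pos: [0.4776, 0.3562, 0.1717]
tool_rot: [-0.0, 0.751, 0.66, 0.0]
contact_force: [0.2, -0.3, -2.2]
gripper_width: 0.586
grip_force: 62.9
```

```bash
python3 - <<'E'
from h import *
print(r.read_state()["ee_pos"])
plan([(.476,.3858,.172,1.4404),(.476,.3858,.034,1.4404)])
E
```

```text
[0.4775933  0.35621113 0.17170849]
t [ 0.0583 -0.0108 -0.0006] w [ 0.     -0.0001  0.0004]
t [ 0.0582 -0.0108  0.2754] w [ 0.     -0.0001  0.0004]
```

>>> play_rows(
  motion=[
    {"tx": 0.035, "ty": -0.006, "tz": 0.03, "wx": 0, "wy": 0, "wz": 0, "claw": -1},
    {"tx": 0.052, "ty": -0.009, "tz": 0.08, "wx": 0, "wy": 0, "wz": 0, "claw": -1},
    {"tx": 0.058, "ty": -0.01, "tz": 0.13, "wx": 0, "wy": 0, "wz": 0, "claw": -1},
    {"tx": 0.058, "ty": -0.01, "tz": 0.18, "wx": 0, "wy": 0, "wz": 0, "claw": -1},
    {"tx": 0.058, "ty": -0.01, "tz": 0.22, "wx": 0, "wy": 0, "wz": 0, "claw": -1},
    {"tx": 0.058, "ty": -0.01, "tz": 0.245, "wx": 0, "wy": 0, "wz": 0, "claw": -1},
    {"tx": 0.058, "ty": -0.01, "tz": 0.26, "wx": 0, "wy": 0, "wz": 0, "claw": -1},
    {"tx": 0.058, "ty": -0.01, "tz": 0.264, "wx": 0, "wy": 0, "wz": 0, "claw": -1},
  ],
)

```text
t: 6.55
ee_pos: [0.4771, 0.3834, 0.039]
tool_rot: [-0.0, 0.752, 0.66, -0.0]
contact_force: [-0.7, -0.6, -1.6]
gripper_width: 0.59
grip_force: 62.9
```

>>> play_rows(
  motion=[
    {"tx": 0, "ty": 0, "tz": 0.003, "wx": 0, "wy": 0, "wz": 0, "claw": -1},
    {"tx": 0, "ty": 0, "tz": 0.005, "wx": 0, "wy": 0, "wz": 0, "claw": -1},
    {"tx": 0, "ty": 0, "tz": 0.007, "wx": 0, "wy": 0, "wz": 0, "claw": -1},
    {"tx": 0, "ty": 0, "tz": 0.008, "wx": 0, "wy": 0, "wz": 0, "claw": -1},
    {"tx": 0, "ty": 0, "tz": 0.008, "wx": 0, "wy": 0, "wz": 0, "claw": -1},
  ],
)

```text
t: 7.05
ee_pos: [0.4771, 0.3834, 0.0352]
tool_rot: [-0.0, 0.752, 0.66, 0.0]
contact_force: [-0.9, 0.9, -1.5]
gripper_width: 0.582
grip_force: 62.9
```

>>> play_rows(
  motion=[
    {"tx": 0, "ty": 0, "tz": 0.001, "wx": 0, "wy": 0, "wz": 0, "claw": -1},
    {"tx": 0, "ty": 0, "tz": 0.002, "wx": 0, "wy": 0, "wz": 0, "claw": -1},
    {"tx": 0, "ty": 0, "tz": 0.002, "wx": 0, "wy": 0, "wz": 0, "claw": -1},
  ],
)

```text
t: 7.35
ee_pos: [0.4772, 0.3835, 0.0347]
tool_rot: [-0.0, 0.752, 0.66, 0.0]
contact_force: [-2.8, -0.9, 3.1]
gripper_width: 0.588
grip_force: 63.5
```

>>> play_rows(
  motion=[
    {"tx": 0, "ty": 0, "tz": 0, "wx": 0, "wy": 0, "wz": 0, "claw": 0.25},
    {"tx": 0, "ty": 0, "tz": 0, "wx": 0, "wy": 0, "wz": 0, "claw": 0.4},
    {"tx": 0, "ty": 0, "tz": 0, "wx": 0, "wy": 0, "wz": 0, "claw": 0.7},
    {"tx": 0, "ty": 0, "tz": 0, "wx": 0, "wy": 0, "wz": 0, "claw": 1},
    {"tx": 0, "ty": 0, "tz": 0, "wx": 0, "wy": 0, "wz": 0, "claw": 1},
    {"tx": 0, "ty": 0, "tz": 0, "wx": 0, "wy": 0, "wz": 0, "claw": 1},
    {"tx": 0, "ty": 0, "tz": -0.04, "wx": 0, "wy": 0, "wz": 0, "claw": 1},
    {"tx": 0, "ty": 0, "tz": -0.1, "wx": 0, "wy": 0, "wz": 0, "claw": 1},
  ],
)

```text
t: 8.15
ee_pos: [0.4763, 0.3828, 0.0828]
tool_rot: [-0.0, 0.752, 0.66, -0.002]
contact_force: [0.7, -0.3, 0.2]
gripper_width: 1.002
grip_force: 0.0
```

```bash
python3 - <<'E'
from h import *
import numpy as np
d=np.load("st.npz");t=d["t"];th=float(d["th"]);M=np.array([[np.cos(th),-np.sin(th)],[np.sin(th),np.cos(th)]])
w=lambda x,y:M@[x,y]+t
s=r.read_state();print(s["ee_pos"],s["gripper_width"])
a=w(0,.195)
print(a)
plan([(.477,.3835,.17,th+np.pi/2),(*a,.17,th+np.pi/2),(*a,.04,th+np.pi/2)])
E
```

```text
[0.4762529  0.38279419 0.08283251] 1.002484330837626
[0.54939778 0.21334668]
t [ 0.0012  0.0009 -0.1743] w [-0.0008  0.0007  0.    ]
t [-0.3174  0.1887 -0.1741] w [-0.0008  0.0007  0.    ]
t [-0.3168  0.1893  0.0859] w [-0.0008  0.0007  0.    ]
```

>>> play_rows(
  motion=[
    {"tx": 0, "ty": 0, "tz": -0.08, "wx": 0, "wy": 0, "wz": 0, "claw": 1},
    {"tx": 0, "ty": 0, "tz": -0.16, "wx": 0, "wy": 0, "wz": 0, "claw": 1},
    {"tx": -0.32, "ty": 0.19, "tz": -0.17, "wx": 0, "wy": 0, "wz": 0, "claw": -1},
    {"tx": -0.32, "ty": 0.19, "tz": -0.17, "wx": 0, "wy": 0, "wz": 0, "claw": -1},
    {"tx": -0.32, "ty": 0.19, "tz": -0.17, "wx": 0, "wy": 0, "wz": 0, "claw": -1},
    {"tx": -0.32, "ty": 0.19, "tz": -0.17, "wx": 0, "wy": 0, "wz": 0, "claw": -1},
    {"tx": -0.32, "ty": 0.19, "tz": -0.17, "wx": 0, "wy": 0, "wz": 0, "claw": -1},
    {"tx": -0.32, "ty": 0.19, "tz": -0.17, "wx": 0, "wy": 0, "wz": 0, "claw": -1},
  ],
)

```text
t: 8.95
ee_pos: [0.5506, 0.2119, 0.1691]
tool_rot: [-0.0, 0.752, 0.659, 0.0]
contact_force: [-0.4, 1.5, 0.0]
gripper_width: 0.005
grip_force: 0.0
```

```bash
cat >> h.py <<'E'
d=np.load("st.npz");t=d["t"];th=float(d["th"]);Ms=np.array([[np.cos(th),-np.sin(th)],[np.sin(th),np.cos(th)]])
def w(x,y): return Ms@[x/1e3,y/1e3]+t
def inv(p): return (Ms.T@(np.array(p[:2])-t)*1e3).round(1)
E
python3 - <<'E'
from h import *
s=r.read_state();print(s["ee_pos"],s["gripper_width"],inv(s["ee_pos"]))
plan([(*w(1,193),.1,th+np.pi/2),(*w(1,193),.024,th+np.pi/2),(*w(1,-47),.024,th+np.pi/2)])
C=cam("scene");im=eyes.capture("scene")[:,:,::-1]
cv2.imwrite("pics/s1.png",cv2.resize(im[110:250,260:460],(800,560),interpolation=cv2.INTER_CUBIC))
E
```

```text
[0.55063048 0.21193235 0.16907762] 0.005109200933883551 [  1.4 193.8]
t [-0.0016 -0.0008  0.1382] w [-0.     -0.0001 -0.0005]
t [-0.0016 -0.0008  0.2902] w [-0.     -0.0001 -0.0005]
t [-4.816e-01 -1.000e-04  2.900e-01] w [-0.     -0.0001 -0.0005]
```

View pics/s1.png

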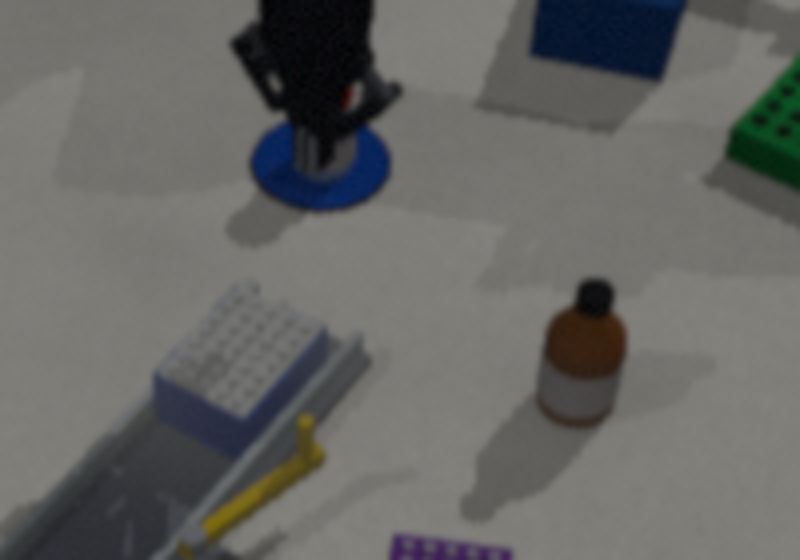

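The jar stands upright near the mat's centre (crop 325,165), partly hidden by the gripper, which lies on the line of sight. Lowering behind the rack.

>>> play_rows(
  motion=[
    {"tx": 0, "ty": 0, "tz": 0.09, "wx": 0, "wy": 0, "wz": 0, "claw": -1},
    {"tx": 0, "ty": 0, "tz": 0.17, "wx": 0, "wy": 0, "wz": 0, "claw": -1},
    {"tx": 0, "ty": 0, "tz": 0.23, "wx": 0, "wy": 0, "wz": 0, "claw": -1},
    {"tx": 0, "ty": 0, "tz": 0.27, "wx": 0, "wy": 0, "wz": 0, "claw": -1},
    {"tx": 0, "ty": 0, "tz": 0.29, "wx": 0, "wy": 0, "wz": 0, "claw": -1},
    {"tx": -0.01, "ty": 0, "tz": 0.29, "wx": 0, "wy": 0, "wz": 0, "claw": -1},
    {"tx": -0.025, "ty": 0, "tz": 0.29, "wx": 0, "wy": 0, "wz": 0, "claw": -1},
    {"tx": -0.04, "ty": 0, "tz": 0.29, "wx": 0, "wy": 0, "wz": 0, "claw": -1},
  ],
)

```text
t: 9.8
ee_pos: [0.5483, 0.1923, 0.0255]
tool_rot: [0.0, 0.752, 0.66, 0.001]
contact_force: [0.1, 1.1, 0.5]
gripper_width: 0.001
grip_force: 0.0
```

>>> play_rows(
  motion=[
    {"tx": -0.01, "ty": 0, "tz": 0, "wx": 0, "wy": 0, "wz": 0, "claw": -1},
    {"tx": -0.02, "ty": 0, "tz": 0, "wx": 0, "wy": 0, "wz": 0, "claw": -1},
    {"tx": -0.03, "ty": 0, "tz": 0, "wx": 0, "wy": 0, "wz": 0, "claw": -1},
    {"tx": -0.04, "ty": 0, "tz": 0, "wx": 0, "wy": 0, "wz": 0, "claw": -1},
    {"tx": -0.05, "ty": 0, "tz": 0, "wx": 0, "wy": 0, "wz": 0, "claw": -1},
    {"tx": -0.06, "ty": 0, "tz": 0, "wx": 0, "wy": 0, "wz": 0, "claw": -1},
    {"tx": -0.07, "ty": 0, "tz": 0, "wx": 0, "wy": 0, "wz": 0, "claw": -1},
    {"tx": -0.08, "ty": 0, "tz": 0, "wx": 0, "wy": 0, "wz": 0, "claw": -1},
  ],
)

```text
t: 10.6
ee_pos: [0.5426, 0.1525, 0.0241]
tool_rot: [-0.0, 0.752, 0.66, 0.0]
contact_force: [0.5, 3.3, 3.1]
gripper_width: -0.002
grip_force: 1.8
```

```bash
python3 - <<'E'
from h import *
s=r.read_state();print(s["ee_pos"],inv(s["ee_pos"]),"F st",Ms.T@s["contact_force"][:2],s["contact_force"][2])
plan([(*w(1,-35),.024,th+np.pi/2)])
E
```

```text
[0.54262563 0.15254256 0.02405131] [  1.2 133.8] F st [0.08224409 3.30870469] 3.1160549302459324
t [-3.377e-01 -4.000e-04  1.000e-04] w [ 0. -0.  0.]
```

>>> play_rows(
  motion=[
    {"tx": -0.02, "ty": 0, "tz": 0, "wx": 0, "wy": 0, "wz": 0, "claw": -1},
    {"tx": -0.04, "ty": 0, "tz": 0, "wx": 0, "wy": 0, "wz": 0, "claw": -1},
    {"tx": -0.06, "ty": 0, "tz": 0, "wx": 0, "wy": 0, "wz": 0, "claw": -1},
    {"tx": -0.08, "ty": 0, "tz": 0, "wx": 0, "wy": 0, "wz": 0, "claw": -1},
    {"tx": -0.1, "ty": 0, "tz": 0, "wx": 0, "wy": 0, "wz": 0, "claw": -1},
    {"tx": -0.12, "ty": 0, "tz": 0, "wx": 0, "wy": 0, "wz": 0, "claw": -1},
    {"tx": -0.14, "ty": 0, "tz": 0, "wx": 0, "wy": 0, "wz": 0, "claw": -1},
    {"tx": -0.16, "ty": 0, "tz": 0, "wx": 0, "wy": 0, "wz": 0, "claw": -1},
  ],
)

```text
t: 11.4
ee_pos: [0.5321, 0.0727, 0.024]
tool_rot: [-0.0, 0.752, 0.66, -0.0]
contact_force: [0.4, 3.0, 1.7]
gripper_width: 0.001
grip_force: 1.6
```

>>> play_rows(
  motion=[
    {"tx": -0.02, "ty": 0, "tz": 0, "wx": 0, "wy": 0, "wz": 0, "claw": -1},
    {"tx": -0.04, "ty": 0, "tz": 0, "wx": 0, "wy": 0, "wz": 0, "claw": -1},
    {"tx": -0.06, "ty": 0, "tz": 0, "wx": 0, "wy": 0, "wz": 0, "claw": -1},
    {"tx": -0.08, "ty": 0, "tz": 0, "wx": 0, "wy": 0, "wz": 0, "claw": -1},
    {"tx": -0.1, "ty": 0, "tz": 0, "wx": 0, "wy": 0, "wz": 0, "claw": -1},
    {"tx": -0.12, "ty": 0, "tz": 0, "wx": 0, "wy": 0, "wz": 0, "claw": -1},
    {"tx": -0.14, "ty": 0, "tz": 0, "wx": 0, "wy": 0, "wz": 0, "claw": -1},
    {"tx": -0.15, "ty": 0, "tz": 0, "wx": 0, "wy": 0, "wz": 0, "claw": -1},
  ],
)

```text
t: 12.2
ee_pos: [0.5224, -0.0018, 0.024]
tool_rot: [0.0, 0.752, 0.659, -0.0]
contact_force: [0.8, 3.0, 1.6]
gripper_width: 0.001
grip_force: 1.3
```

```bash
python3 - <<'E'
from h import *
s=r.read_state();print(s["ee_pos"],inv(s["ee_pos"]),"F st",Ms.T@s["contact_force"][:2],s["contact_force"][2])
E
```

```text
[ 0.52236924 -0.00176766  0.02403781] [  1.2 -21.8] F st [0.40761531 3.04141707] 1.5880325186100923
```

>>> play_rows(
  motion=[
    {"tx": -0.01, "ty": 0, "tz": 0, "wx": 0, "wy": 0, "wz": 0, "claw": -1},
    {"tx": -0.02, "ty": 0, "tz": 0, "wx": 0, "wy": 0, "wz": 0, "claw": -1},
    {"tx": -0.028, "ty": 0, "tz": 0, "wx": 0, "wy": 0, "wz": 0, "claw": -1},
    {"tx": -0.034, "ty": 0, "tz": 0, "wx": 0, "wy": 0, "wz": 0, "claw": -1},
    {"tx": -0.038, "ty": 0, "tz": 0, "wx": 0, "wy": 0, "wz": 0, "claw": -1},
    {"tx": -0.04, "ty": 0, "tz": 0, "wx": 0, "wy": 0, "wz": 0, "claw": -1},
    {"tx": -0.042, "ty": 0, "tz": 0, "wx": 0, "wy": 0, "wz": 0, "claw": -1},
    {"tx": -0.044, "ty": 0, "tz": 0, "wx": 0, "wy": 0, "wz": 0, "claw": -1},
  ],
)

```text
t: 13.0
ee_pos: [0.5196, -0.0226, 0.024]
tool_rot: [-0.0, 0.752, 0.66, -0.0]
contact_force: [0.2, 2.2, 1.2]
gripper_width: -0.003
grip_force: 1.1
```

>>> play_rows(
  motion=[
    {"tx": -0.002, "ty": 0, "tz": 0, "wx": 0, "wy": 0, "wz": 0, "claw": -1},
    {"tx": -0.004, "ty": 0, "tz": 0, "wx": 0, "wy": 0, "wz": 0, "claw": -1},
    {"tx": -0.006, "ty": 0, "tz": 0, "wx": 0, "wy": 0, "wz": 0, "claw": -1},
  ],
)

```text
t: 13.3
ee_pos: [0.5192, -0.0257, 0.024]
tool_rot: [-0.0, 0.752, 0.66, -0.0]
contact_force: [0.5, 2.5, -0.1]
gripper_width: 0.004
grip_force: 1.0
```

>>> play_rows(
  motion=[
    {"tx": -0.002, "ty": 0, "tz": 0, "wx": 0, "wy": 0, "wz": 0, "claw": -1},
    {"tx": -0.004, "ty": 0, "tz": 0, "wx": 0, "wy": 0, "wz": 0, "claw": -1},
    {"tx": -0.006, "ty": 0, "tz": 0, "wx": 0, "wy": 0, "wz": 0, "claw": -1},
  ],
)

```text
t: 13.6
ee_pos: [0.5188, -0.0286, 0.024]
tool_rot: [-0.0, 0.752, 0.66, -0.0]
contact_force: [0.6, 1.4, 0.2]
gripper_width: -0.004
grip_force: 1.0
```

>>> play_rows(
  motion=[
    {"tx": -0.001, "ty": 0, "tz": 0, "wx": 0, "wy": 0, "wz": 0, "claw": -1},
    {"tx": -0.002, "ty": 0, "tz": 0, "wx": 0, "wy": 0, "wz": 0, "claw": -1},
  ],
)

```text
t: 13.8
ee_pos: [0.519, -0.0288, 0.024]
tool_rot: [-0.0, 0.752, 0.66, 0.001]
contact_force: [3.6, 12.7, -0.5]
gripper_width: 0.001
grip_force: 6.8
```

>>> play_rows(
  motion=[
    {"tx": -0.002, "ty": 0, "tz": 0, "wx": 0, "wy": 0, "wz": 0, "claw": -1},
    {"tx": -0.002, "ty": 0, "tz": 0, "wx": 0, "wy": 0, "wz": 0, "claw": -1},
    {"tx": 0.02, "ty": 0, "tz": 0, "wx": 0, "wy": 0, "wz": 0, "claw": -1},
    {"tx": 0.05, "ty": 0, "tz": 0, "wx": 0, "wy": 0, "wz": 0, "claw": -1},
    {"tx": 0.08, "ty": 0, "tz": -0.08, "wx": 0, "wy": 0, "wz": 0, "claw": -1},
    {"tx": 0.12, "ty": 0, "tz": -0.17, "wx": 0, "wy": 0, "wz": 0, "claw": -1},
    {"tx": 0.16, "ty": 0, "tz": -0.26, "wx": 0, "wy": 0, "wz": 0, "claw": -1},
    {"tx": 0.16, "ty": 0, "tz": -0.27, "wx": 0, "wy": 0, "wz": 0, "claw": -1},
  ],
)

```text
t: 14.6
ee_pos: [0.5311, 0.0522, 0.1652]
tool_rot: [0.002, 0.751, 0.66, 0.003]
contact_force: [0.9, -0.3, -0.8]
gripper_width: -0.001
grip_force: 0.0
```

```bash
cat >> h.py <<'E'
PIV=np.array([67,-50.])
def gate(phi,off,z,rad=102):
    u=np.array([np.cos(phi),np.sin(phi)]); tn=np.array([-u[1],u[0]])
    return (*w(*(PIV+rad*u-off*tn)),z,th+phi-np.pi/2)
E
python3 - <<'E'
from h import *
s=r.read_state();print(s["ee_pos"],inv(s["ee_pos"]),s["joint_pos"].round(2))
C=cam("wrist");im=eyes.capture("wrist")[:,:,::-1]
cv2.imwrite("pics/w2.png",im)
print(gate(1.336,30,.17))
plan([gate(1.336,30,.17)])
import pickle; pickle.dump(C,open("C2.pkl","wb"))
E
```

```text
[0.53111362 0.05216611 0.16515937] [ 2.8 32.8] [ 0.05 -0.17  1.83  0.    1.48  0.18]
(np.float64(0.6484162655936287), np.float64(0.04627163496636316), 0.17, -0.3652219959681833)
t [ 0.0203  0.2353 -0.0128] w [ 0.001  -0.0017  0.5753]
```

View pics/w2.png

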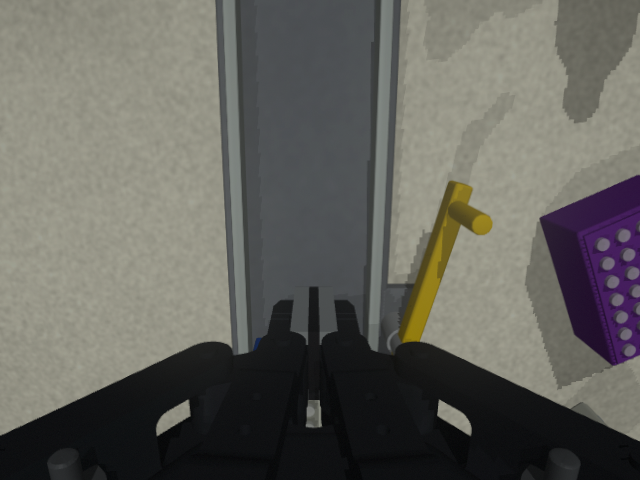

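Lane is now empty up here; post top at (482,225), pivot near (405,340).

```bash
python3 - <<'E'
from h import *
import pickle; C=pickle.load(open("C2.pkl","rb"))
p=px2w("wrist",(482,225),.096,C); i=inv(p); print(i,np.hypot(*(i-PIV)),np.arctan2(*(i-PIV)[::-1]))
E
```

```text
[91.2 48.4] 101.33212718580421 1.3296472284798009
```

>>> play_rows(
  motion=[
    {"tx": 0.02, "ty": 0.235, "tz": -0.013, "wx": 0, "wy": 0, "wz": 0.575, "claw": -1},
    {"tx": 0.02, "ty": 0.235, "tz": -0.013, "wx": 0, "wy": 0, "wz": 0.575, "claw": -1},
    {"tx": 0.02, "ty": 0.235, "tz": -0.013, "wx": 0, "wy": 0, "wz": 0.575, "claw": -1},
    {"tx": 0.02, "ty": 0.235, "tz": -0.013, "wx": 0, "wy": 0, "wz": 0.575, "claw": -1},
    {"tx": 0.02, "ty": 0.235, "tz": -0.013, "wx": 0, "wy": 0, "wz": 0.575, "claw": -1},
    {"tx": 0.02, "ty": 0.235, "tz": -0.013, "wx": 0, "wy": 0, "wz": 0.575, "claw": -1},
    {"tx": 0.02, "ty": 0.235, "tz": -0.013, "wx": 0, "wy": 0, "wz": 0.575, "claw": -1},
    {"tx": 0.02, "ty": 0.235, "tz": -0.013, "wx": 0, "wy": 0, "wz": 0.575, "claw": -1},
  ],
)

```text
t: 15.45
ee_pos: [0.6465, 0.0444, 0.1638]
tool_rot: [0.0, 0.993, 0.117, -0.001]
contact_force: [0.1, -0.5, -0.1]
gripper_width: -0.002
grip_force: 0.0
```

```bash
python3 - <<'E'
from h import *
s=r.read_state();print(s["ee_pos"],inv(s["ee_pos"]))
plan([gate(1.336,30,.17)])
E
```

```text
[0.64652448 0.04443764 0.16380415] [118.3  40.2]
t [ 0.0045 -0.0027 -0.0124] w [0.0002 0.0006 0.1907]
```

>>> play_rows(
  motion=[
    {"tx": 0.005, "ty": -0.003, "tz": 0, "wx": 0, "wy": 0, "wz": 0.19, "claw": -1},
    {"tx": 0.005, "ty": -0.003, "tz": 0, "wx": 0, "wy": 0, "wz": 0.19, "claw": -1},
    {"tx": 0.005, "ty": -0.003, "tz": 0.03, "wx": 0, "wy": 0, "wz": 0.19, "claw": -1},
    {"tx": 0.005, "ty": -0.003, "tz": 0.07, "wx": 0, "wy": 0, "wz": 0.19, "claw": -1},
    {"tx": 0.005, "ty": -0.003, "tz": 0.11, "wx": 0, "wy": 0, "wz": 0.19, "claw": -1},
    {"tx": 0.005, "ty": -0.003, "tz": 0.15, "wx": 0, "wy": 0, "wz": 0.19, "claw": -1},
    {"tx": 0.005, "ty": -0.003, "tz": 0.18, "wx": 0, "wy": 0, "wz": 0.19, "claw": -1},
    {"tx": 0.005, "ty": -0.003, "tz": 0.195, "wx": 0, "wy": 0, "wz": 0.19, "claw": -1},
  ],
)

```text
t: 16.25
ee_pos: [0.6481, 0.0465, 0.0656]
tool_rot: [0.0, 0.984, -0.177, -0.001]
contact_force: [0.0, -0.1, 0.2]
gripper_width: -0.001
grip_force: 0.0
```

```bash
python3 - <<'E'
from h import *
s=r.read_state();print(s["ee_pos"],inv(s["ee_pos"]),s["contact_force"])
plan([gate(1.336,20,.066)]+[gate(1.336+.1*i,17,.066) for i in range(0,7)])
E
```

```text
[0.64814215 0.04648275 0.06556316] [119.6  42.4] [ 0.00196115 -0.058776    0.23306544]
t [-0.0193  0.     -0.0008] w [0.0004 0.0008 0.0028]
t [-0.0253 -0.     -0.0008] w [0.0004 0.0008 0.0028]
t [-0.0459 -0.0026 -0.0008] w [ 0.0003  0.0008 -0.029 ]
t [-0.0665 -0.0031 -0.0007] w [ 0.0003  0.0008 -0.0609]
t [-0.0871 -0.0015 -0.0007] w [ 0.0003  0.0008 -0.0927]
t [-0.1075  0.0021 -0.0006] w [ 0.0002  0.0009 -0.1245]
t [-0.1274  0.0078 -0.0005] w [ 0.0002  0.0009 -0.1564]
t [-0.1466  0.0153 -0.0005] w [ 1.000e-04  9.000e-04 -1.882e-01]
```

>>> play_rows(
  motion=[
    {"tx": -0.019, "ty": 0, "tz": 0, "wx": 0, "wy": 0, "wz": 0, "claw": -1},
    {"tx": -0.025, "ty": 0, "tz": 0, "wx": 0, "wy": 0, "wz": 0, "claw": -1},
    {"tx": -0.036, "ty": -0.0015, "tz": 0, "wx": 0, "wy": 0, "wz": -0.013, "claw": -1},
    {"tx": -0.046, "ty": -0.0026, "tz": 0, "wx": 0, "wy": 0, "wz": -0.029, "claw": -1},
  ],
)

```text
t: 16.65
ee_pos: [0.628, 0.056, 0.0693]
tool_rot: [-0.0, 0.991, -0.131, 0.001]
contact_force: [-0.0, -0.6, 0.3]
gripper_width: 0.0
grip_force: 0.3
```

```bash
python3 - <<'E'
from h import *
s=r.read_state();print(s["ee_pos"],inv(s["ee_pos"]),s["contact_force"])
plan([gate(1.436+.1*i,17,.066) for i in range(0,9)])
E
```

```text
[0.62796047 0.05595158 0.06931165] [98.4 49.2] [-0.01533624 -0.57236572  0.31989734]
t [-0.0015  0.001   0.0066] w [-0.0001 -0.0005  0.0005]
t [-0.0221 -0.0015  0.0066] w [-0.0001 -0.0006 -0.0313]
t [-0.0427 -0.0018  0.0066] w [-0.0001 -0.0006 -0.0632]
t [-0.0633 -0.0001  0.0065] w [-0.0001 -0.0006 -0.095 ]
t [-0.0837  0.0037  0.0065] w [-0.     -0.0006 -0.1268]
t [-0.1035  0.0095  0.0064] w [-0.     -0.0006 -0.1587]
t [-0.1227  0.0172  0.0064] w [ 0.     -0.0006 -0.1905]
t [-0.141   0.0268  0.0064] w [ 1.000e-04 -6.000e-04 -2.223e-01]
t [-0.1582  0.0382  0.0063] w [ 1.000e-04 -6.000e-04 -2.542e-01]
```

>>> play_rows(
  motion=[
    {"tx": -0.012, "ty": 0, "tz": 0.003, "wx": 0, "wy": 0, "wz": -0.015, "claw": -1},
    {"tx": -0.022, "ty": -0.0015, "tz": 0.003, "wx": 0, "wy": 0, "wz": -0.031, "claw": -1},
    {"tx": -0.043, "ty": -0.002, "tz": 0.003, "wx": 0, "wy": 0, "wz": -0.063, "claw": -1},
    {"tx": -0.063, "ty": 0, "tz": 0.003, "wx": 0, "wy": 0, "wz": -0.095, "claw": -1},
  ],
)

```text
t: 17.05
ee_pos: [0.5975, 0.0643, 0.0678]
tool_rot: [-0.0, 1.0, 0.019, 0.001]
contact_force: [0.5, -0.0, -0.2]
gripper_width: 0.0
grip_force: 0.4
```

```bash
python3 - <<'E'
from h import *
s=r.read_state();print(s["ee_pos"],inv(s["ee_pos"]),s["contact_force"],s["tool_rot"])
print(inv(gate(1.736,17,.066)[:2]))
plan([gate(1.736+.1*i,17,.068) for i in range(0,9)])
C=cam("wrist");im=eyes.capture("wrist")[:,:,::-1]
cv2.imwrite("pics/w3.png",im)
E
```

```text
[0.59747438 0.06433502 0.06783569] [67.  53.5] [ 0.46291435 -0.02365408 -0.20322284] [-8.49385547e-05  9.99826324e-01  1.86119834e-02  9.53240200e-04]
[67.  53.4]
t [-0.0001  0.0002 -0.0003] w [-0.     -0.0006  0.0008]
t [-0.0207 -0.0022 -0.0004] w [-0.     -0.0006 -0.0311]
t [-0.0413 -0.0026 -0.0004] w [ 0.     -0.0006 -0.0629]
t [-0.0619 -0.0009 -0.0004] w [ 0.     -0.0006 -0.0947]
t [-0.0823  0.0028 -0.0005] w [ 1.000e-04 -6.000e-04 -1.265e-01]
t [-0.1021  0.0086 -0.0005] w [ 1.000e-04 -6.000e-04 -1.584e-01]
t [-0.1213  0.0163 -0.0006] w [ 1.000e-04 -6.000e-04 -1.902e-01]
t [-0.1396  0.0259 -0.0006] w [ 2.00e-04 -6.00e-04 -2.22e-01]
t [-0.1569  0.0373 -0.0006] w [ 2.000e-04 -6.000e-04 -2.539e-01]
```

View pics/w3.png

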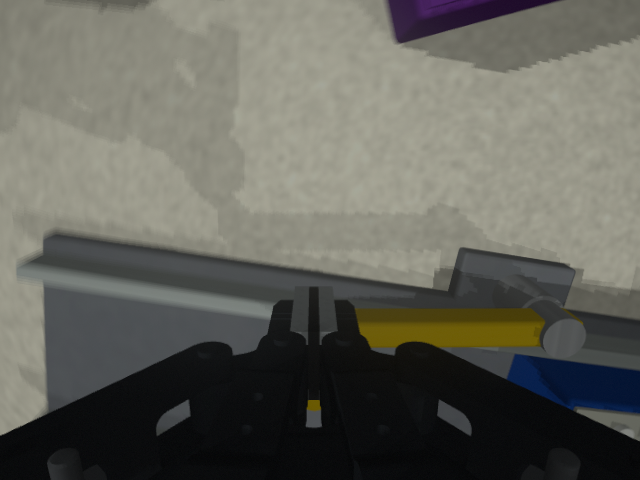

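The gate arm (360–545, 328) is following the finger and the rack is at its stop. I keep sweeping.

>>> play_rows(
  motion=[
    {"tx": -0.021, "ty": -0.002, "tz": 0, "wx": 0, "wy": 0, "wz": -0.031, "claw": -1},
    {"tx": -0.041, "ty": -0.0025, "tz": 0, "wx": 0, "wy": 0, "wz": -0.063, "claw": -1},
    {"tx": -0.062, "ty": -0.001, "tz": 0, "wx": 0, "wy": 0, "wz": -0.095, "claw": -1},
    {"tx": -0.082, "ty": 0.003, "tz": 0, "wx": 0, "wy": 0, "wz": -0.127, "claw": -1},
    {"tx": -0.102, "ty": 0.009, "tz": 0, "wx": 0, "wy": 0, "wz": -0.158, "claw": -1},
    {"tx": -0.121, "ty": 0.016, "tz": 0, "wx": 0, "wy": 0, "wz": -0.19, "claw": -1},
    {"tx": -0.14, "ty": 0.026, "tz": 0, "wx": 0, "wy": 0, "wz": -0.222, "claw": -1},
    {"tx": -0.157, "ty": 0.037, "tz": 0, "wx": 0, "wy": 0, "wz": -0.254, "claw": -1},
  ],
)

```text
t: 17.9
ee_pos: [0.5197, 0.0429, 0.0677]
tool_rot: [0.0, 0.914, 0.405, 0.001]
contact_force: [1.0, -0.3, -1.2]
gripper_width: 0.001
grip_force: 0.4
```

```bash
python3 - <<'E'
from h import *
s=r.read_state();print(s["ee_pos"],inv(s["ee_pos"]),s["contact_force"],s["tool_rot"])
print(inv(gate(2.536,17,.066)[:2]))
plan([gate(f,17,.068) for f in (2.536,2.636,2.736,2.836,2.936,3.0,3.05,3.09,3.14)])
E
```

```text
[0.5197279  0.04290554 0.06765921] [-7.3 22.1] [ 0.98966396 -0.30342579 -1.2253095 ] [2.96144588e-04 9.14462396e-01 4.04669798e-01 8.90108928e-04]
[-7.2 22. ]
t [-0.0001  0.0002 -0.0007] w [ 0.0004 -0.0004 -0.0005]
t [-0.0206 -0.0021 -0.0007] w [ 0.0004 -0.0004 -0.0323]
t [-0.0413 -0.0024 -0.0007] w [ 0.0004 -0.0004 -0.0642]
t [-0.0619 -0.0006 -0.0008] w [ 0.0005 -0.0004 -0.096 ]
t [-0.0822  0.0032 -0.0008] w [ 0.0005 -0.0004 -0.1278]
t [-0.095   0.0067 -0.0008] w [ 0.0005 -0.0003 -0.1482]
t [-0.1048  0.01   -0.0008] w [ 0.0005 -0.0003 -0.1641]
t [-0.1125  0.013  -0.0008] w [ 0.0005 -0.0003 -0.1768]
t [-0.1219  0.0172 -0.0008] w [ 0.0005 -0.0003 -0.1928]
```

>>> play_rows(
  motion=[
    {"tx": -0.0206, "ty": -0.002, "tz": 0, "wx": 0, "wy": 0, "wz": -0.032, "claw": -1},
    {"tx": -0.041, "ty": -0.0025, "tz": 0, "wx": 0, "wy": 0, "wz": -0.064, "claw": -1},
    {"tx": -0.062, "ty": -0.0006, "tz": 0, "wx": 0, "wy": 0, "wz": -0.096, "claw": -1},
    {"tx": -0.082, "ty": 0.003, "tz": 0, "wx": 0, "wy": 0, "wz": -0.128, "claw": -1},
    {"tx": -0.095, "ty": 0.007, "tz": 0, "wx": 0, "wy": 0, "wz": -0.148, "claw": -1},
    {"tx": -0.105, "ty": 0.01, "tz": 0, "wx": 0, "wy": 0, "wz": -0.164, "claw": -1},
    {"tx": -0.1125, "ty": 0.013, "tz": 0, "wx": 0, "wy": 0, "wz": -0.177, "claw": -1},
  ],
)

```text
t: 18.6
ee_pos: [0.4868, -0.0032, 0.0676]
tool_rot: [0.001, 0.769, 0.639, 0.001]
contact_force: [0.8, 0.1, -0.8]
gripper_width: 0.002
grip_force: 0.3
```

```bash
python3 - <<'E'
from h import *
s=r.read_state();print(inv(s["ee_pos"]),Ms.T@s["contact_force"][:2])
plan([gate(3.14,o,.068) for o in (17,15,13)])
E
```

```text
[-33.9 -27.9] [0.75950704 0.22092567]
t [-0.01   -0.0016 -0.0008] w [ 0.0005 -0.0001 -0.0165]
t [-0.014  -0.0014 -0.0008] w [ 0.0005 -0.0001 -0.0165]
t [-0.018  -0.0012 -0.0008] w [ 0.0005 -0.0001 -0.0165]
```

>>> play_rows(
  motion=[
    {"tx": -0.004, "ty": -0.0008, "tz": 0, "wx": 0, "wy": 0, "wz": -0.008, "claw": -1},
    {"tx": -0.007, "ty": -0.0014, "tz": 0, "wx": 0, "wy": 0, "wz": -0.0165, "claw": -1},
    {"tx": -0.01, "ty": -0.0016, "tz": 0, "wx": 0, "wy": 0, "wz": -0.0165, "claw": -1},
    {"tx": -0.011, "ty": -0.0016, "tz": 0, "wx": 0, "wy": 0, "wz": -0.0165, "claw": -1},
  ],
)

```text
t: 19.0
ee_pos: [0.4849, -0.0082, 0.0668]
tool_rot: [0.0, 0.752, 0.659, 0.0]
contact_force: [1.1, 4.6, 2.4]
gripper_width: 0.001
grip_force: 2.0
```

>>> play_rows(
  motion=[
    {"tx": -0.001, "ty": 0, "tz": 0, "wx": 0, "wy": 0, "wz": 0, "claw": -1},
    {"tx": -0.002, "ty": 0, "tz": 0, "wx": 0, "wy": 0, "wz": 0, "claw": -1},
  ],
)

```text
t: 19.2
ee_pos: [0.4849, -0.0084, 0.0668]
tool_rot: [-0.0, 0.752, 0.659, 0.001]
contact_force: [1.0, 11.8, 2.9]
gripper_width: 0.002
grip_force: 6.1
```

>>> play_rows(
  motion=[
    {"tx": -0.002, "ty": 0, "tz": 0, "wx": 0, "wy": 0, "wz": 0, "claw": -1},
    {"tx": -0.002, "ty": 0, "tz": 0, "wx": 0, "wy": 0, "wz": 0, "claw": -1},
    {"tx": 0.03, "ty": 0, "tz": 0, "wx": 0, "wy": 0, "wz": 0, "claw": -1},
    {"tx": 0.06, "ty": 0, "tz": -0.06, "wx": 0, "wy": 0, "wz": 0, "claw": -1},
    {"tx": 0.09, "ty": 0, "tz": -0.15, "wx": 0, "wy": 0, "wz": 0, "claw": -1},
    {"tx": 0.12, "ty": 0, "tz": -0.24, "wx": 0, "wy": 0, "wz": 0, "claw": -1},
    {"tx": 0.12, "ty": 0, "tz": -0.33, "wx": 0, "wy": 0, "wz": 0, "claw": -1},
    {"tx": 0.12, "ty": 0, "tz": -0.33, "wx": 0, "wy": 0, "wz": 0, "claw": -1},
  ],
)

```text
t: 20.0
ee_pos: [0.4941, 0.0506, 0.2379]
tool_rot: [0.003, 0.752, 0.659, 0.003]
contact_force: [-0.7, -0.8, 0.6]
gripper_width: 0.001
grip_force: 0.0
```

```bash
python3 - <<'E'
from h import *
s=r.read_state();print(s["ee_pos"],inv(s["ee_pos"]))
a=eyes.capture("top")[:,:,::-1]; b=eyes.capture("scene")[:,:,::-1]
k=lambda i,x,y:cv2.resize(i[y:y+100,x:x+133],(798,600),interpolation=cv2.INTER_CUBIC)
cv2.imwrite("pics/t4.png",np.vstack([cv2.resize(k(a,300,230),(400,300)),cv2.resize(k(b,210,190),(400,300))]))
plan([(*w(18.7,-218),.14,th+np.pi/2)])
E
```

```text
[0.49412601 0.0506467  0.23792556] [-33.6  26.5]
t [-0.4877  0.1078  0.1843] w [ 0.0004 -0.     -0.0005]
```

View pics/t4.png

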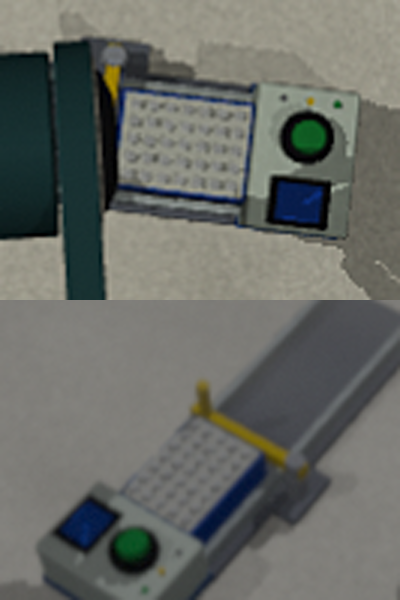

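Top: the rack touches the box, and the gate lies across the lane behind it (scene: yellow bar 200–300, 410–465). Button at crop (308,136) in top and (133,549) in scene. I triangulate it.

```bash
python3 - <<'E'
from h import *
for z in (.074,.078,.082):
    print(z,inv(px2w("top",(300+308.5/3.008-.5,230+136.5/3-.5),z)),inv(px2w("scene",(210+133.5/3.008-.5,190+248.5/3-.5),z)))
E
```

```text
0.074 [  20.2 -214.7] [  14.9 -209.3]
0.078 [  19.9 -214.2] [  17.  -210.9]
0.082 [  19.7 -213.6] [  19.1 -212.6]
```

>>> play_rows(
  motion=[
    {"tx": -0.1, "ty": 0.02, "tz": 0, "wx": 0, "wy": 0, "wz": 0, "claw": -1},
    {"tx": -0.2, "ty": 0.05, "tz": 0, "wx": 0, "wy": 0, "wz": 0, "claw": -1},
    {"tx": -0.3, "ty": 0.08, "tz": 0, "wx": 0, "wy": 0, "wz": 0, "claw": -1},
    {"tx": -0.4, "ty": 0.1, "tz": 0.04, "wx": 0, "wy": 0, "wz": 0, "claw": -1},
    {"tx": -0.487, "ty": 0.108, "tz": 0.1, "wx": 0, "wy": 0, "wz": 0, "claw": -1},
    {"tx": -0.487, "ty": 0.108, "tz": 0.16, "wx": 0, "wy": 0, "wz": 0, "claw": -1},
    {"tx": -0.487, "ty": 0.108, "tz": 0.18, "wx": 0, "wy": 0, "wz": 0, "claw": -1},
    {"tx": -0.487, "ty": 0.108, "tz": 0.18, "wx": 0, "wy": 0, "wz": 0, "claw": -1},
  ],
)

```text
t: 20.9
ee_pos: [0.513, -0.1977, 0.1392]
tool_rot: [-0.002, 0.752, 0.659, -0.001]
contact_force: [-0.0, 0.1, 0.1]
gripper_width: 0.002
grip_force: 0.0
```

```bash
python3 - <<'E'
from h import *
s=r.read_state();print(s["ee_pos"],inv(s["ee_pos"]))
plan([(*w(18.7,-217),.09,th+np.pi/2)])
E
```

```text
[ 0.51296453 -0.19768724  0.13916835] [  17.3 -217.3]
t [0.0004 0.0031 0.0983] w [-0.0013 -0.0004 -0.0007]
```

>>> play_rows(
  motion=[
    {"tx": 0.005, "ty": 0.003, "tz": 0.03, "wx": 0, "wy": 0, "wz": 0, "claw": -1},
    {"tx": 0.005, "ty": 0.003, "tz": 0.06, "wx": 0, "wy": 0, "wz": 0, "claw": -1},
    {"tx": 0.005, "ty": 0.003, "tz": 0.08, "wx": 0, "wy": 0, "wz": 0, "claw": -1},
    {"tx": 0.005, "ty": 0.003, "tz": 0.09, "wx": 0, "wy": 0, "wz": 0, "claw": -1},
    {"tx": 0.005, "ty": 0.003, "tz": 0.098, "wx": 0, "wy": 0, "wz": 0, "claw": -1},
    {"tx": 0.005, "ty": 0.003, "tz": 0.102, "wx": 0, "wy": 0, "wz": 0, "claw": -1},
    {"tx": 0.005, "ty": 0.003, "tz": 0.104, "wx": 0, "wy": 0, "wz": 0, "claw": -1},
  ],
)

```text
t: 21.6
ee_pos: [0.516, -0.196, 0.0898]
tool_rot: [0.0, 0.752, 0.659, 0.0]
contact_force: [-1.2, 1.9, 3.0]
gripper_width: 0.003
grip_force: 1.3
```

>>> play_rows(
  motion=[
    {"tx": 0, "ty": 0, "tz": 0.003, "wx": 0, "wy": 0, "wz": 0, "claw": -1},
    {"tx": 0, "ty": 0, "tz": 0.006, "wx": 0, "wy": 0, "wz": 0, "claw": -1},
    {"tx": 0, "ty": 0, "tz": 0.006, "wx": 0, "wy": 0, "wz": 0, "claw": -1},
  ],
)

```text
t: 21.9
ee_pos: [0.516, -0.196, 0.0868]
tool_rot: [0.0, 0.752, 0.659, 0.0]
contact_force: [-0.4, 1.2, 4.5]
gripper_width: -0.003
grip_force: 2.2
```

>>> play_rows(
  motion=[
    {"tx": 0, "ty": 0, "tz": 0.003, "wx": 0, "wy": 0, "wz": 0, "claw": -1},
    {"tx": 0, "ty": 0, "tz": 0.006, "wx": 0, "wy": 0, "wz": 0, "claw": -1},
    {"tx": 0, "ty": 0, "tz": 0.006, "wx": 0, "wy": 0, "wz": 0, "claw": -1},
  ],
)

```text
t: 22.2
ee_pos: [0.5163, -0.1962, 0.0857]
tool_rot: [0.001, 0.752, 0.659, 0.0]
contact_force: [-9.1, 4.9, 23.6]
gripper_width: -0.001
grip_force: 12.0
```

Force climbed along the spring (3 → 4.5 N) and then hit the hard stop at 23.6 N, so the button is fully pressed. Releasing.

>>> play_rows(
  motion=[
    {"tx": 0, "ty": 0, "tz": -0.01, "wx": 0, "wy": 0, "wz": 0, "claw": -1},
    {"tx": 0, "ty": 0, "tz": -0.05, "wx": 0, "wy": 0, "wz": 0, "claw": -1},
    {"tx": 0, "ty": 0, "tz": -0.14, "wx": 0, "wy": 0, "wz": 0, "claw": -1},
    {"tx": 0, "ty": 0, "tz": -0.23, "wx": 0, "wy": 0, "wz": 0, "claw": -1},
    {"tx": 0, "ty": 0, "tz": -0.32, "wx": 0, "wy": 0, "wz": 0, "claw": -1},
    {"tx": 0, "ty": 0, "tz": -0.32, "wx": 0, "wy": 0, "wz": 0, "claw": -1},
  ],
)

```text
t: 22.8
ee_pos: [0.5173, -0.1968, 0.2501]
tool_rot: [0.004, 0.752, 0.659, 0.002]
contact_force: [0.1, 0.2, 0.3]
gripper_width: 0.0
grip_force: 0.0
```

```bash
python3 - <<'E'
from h import *
print(r.read_state()["ee_pos"])
a=eyes.capture("top")[:,:,::-1]; b=eyes.capture("scene")[:,:,::-1]
cv2.imwrite("pics/end.png",np.vstack([cv2.resize(a[150:350,130:530],(800,400),interpolation=cv2.INTER_CUBIC)[:, :], cv2.resize(b[120:320,190:590],(400,200))[:, :].repeat(1,0) if 0 else cv2.copyMakeBorder(b[125:325,190:440],0,0,0,550,cv2.BORDER_CONSTANT)]))
E
```

```text
[ 0.51725133 -0.19675365  0.25009538]
```

View pics/end.png

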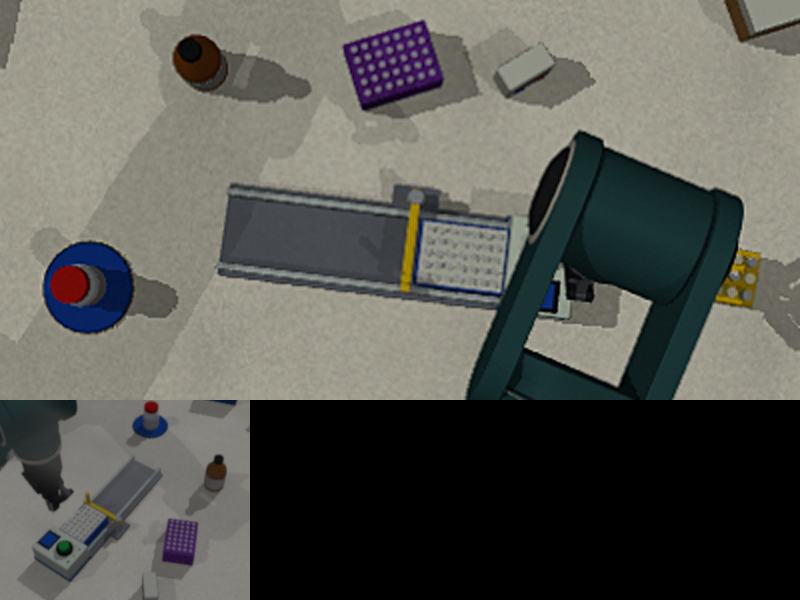

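The jar is upright on the mat (85,285), the gate is shut square (411,245) behind the home rack (463,257), and the bystanders haven't moved. Handing in.

```bash
python3 -c "
from plant import r
print(r.finish_job())"
```

```text
the job is handed in; nothing more can be done
None
```

I handed the job in at about 23 s: the jar is upright on the mat, the rack is home, the gate is shut, and the start button was pressed to its stop and released; no verdict was returned.

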